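Line up the capacitors by height on the test rail

ROBOT

A 6-joint arm with a two-finger parallel gripper is mounted at the origin on the work surface. World frame = base frame: x ahead of the robot, y to its left, z up, the work surface at z = 0. Lengths are in m, angles in rad, forces in N, time in s.
With the tool pointing down it reaches from about 0.425 to 0.925 m from the base axis. Payload 12.5 kg.
Tool frame: the origin (TCP) lies at the centre of the arm's flange, where the gripper is bolted on; the fingertips stand 173 mm ahead of it and the grasp point (between the pads) lies 155 mm ahead of it; z points along the fingers, y is the line along which they close (so a half turn about z gives the same grasp; the last joint's range is limited). The gripper opens to 85 mm and grips with 20 to 120 N. Pads are 22 mm wide; open, the fingers measure 114 mm over their backs; the gripper's body (76 mm by 85 mm) begins 54 mm behind the grasp point. The pads swing forward as they close: fully open they stand 13 mm farther back than shut.
Start: joints at [-1.337, 0.491, 1.559, -0, 1.092, -0.106], TCP at [0.208, -0.589, 0.405] pointing down, gripper open.
Joint ranges: [-3.1, 3.1], [-0.84, 2.19], [0.05, 2.79], [-1.13, 4.28], [0.06, 2.93], [-2.69, 2.69]. Speed limits (rad/s): [2.22, 2.22, 2.79, 3.14, 3.14, 3.14].

INTERFACE

Orientations are given as a unit quaternion [x, y, z, w].
In Python, from plant import read_state, optics, sign_off gives the robot as it stands.
- The arm moves only by the tool move_arm, never from a script. Its arguments are lists of equal length, an entry for each row: "hand": the opening, from -1 (shut) to 1 (fully open); "xyz": the shift along the tool's x, y, z normalised to -1 to 1, where 1 is 12 cm, a list of three; "twist": the turn about the tool's z normalised to -1 to 1, where 1 is 6 degrees. A call has 1 to 20 rows; each row shifts and turns the commanded pose from where the row before left it, along the tool's axes as they then stand; what a row does not reach is not made up. A row lasts 1/10 s, in which the tool goes at most 50 mm and 8.59 degrees, less where a joint would pass 70% of its speed; a pose out of reach is approached as far as the arm can. A call with a number of a shift or a turn outside -1 to 1 is refused whole. A call with a gripper value outside its range is refused whole. The fingers move at their own pace and stop on an object; "newtons" is the grip in N (left out, the last holds). Time passes only in rows, so rows that do not move let the fingers close. It gives the time, the measured TCP pose, the force, the opening and the grip force at its end, in the units of the state.
- read_state(): the state, without advancing time (a new reading comes with each control period).
- optics.read_camera(name): name is "scene" or "top"; returns a dict with "img" (480x640x3 uint8, red, green, blue), "range_z" (480x640 float32, m along the optical axis (not along the pixel's ray), 0 where there is no reading), "vfov" (degrees; the focal length in pixels is half the picture's height over the tangent of half this angle, whatever the lens; pixels are square), "cx", "cy" (the principal point, pixels), "rvec" (rotation vector, rad) and "tvec" (3), from world to camera coordinates, as OpenCV has them. Camera axes: x right, y down, z forward; pixel columns grow to the right and rows downward; lengths in m; the calibration is good to about 2 mm. A picture is of the moment at which its call begins.
- sign_off(): hands the job in; it is judged then, once.
Trained networks look in the newest picture that a camera, given by its name, has taken for a name from the list of things; names that differ only in an ending like _2 or _b are one class to them, and where a whole thing is asked for, a point or a joint stands for the part that bears it (a point fixed in the world has none). Each returns a list of dicts, best first, with "confidence" (0 to 1); they miss things now and then, are a little off and sometimes report something else, mostly with a low value. They report only what shows in the picture. A call takes as long as a camera call. They do not tell look-alikes from the thing itself.
- optics.outline_of(camera, thing): "pixels" (480x640 bool, what is visible of it) and "bbox" ([left, top, right, bottom] in pixels, round what is visible of it).
- optics.mark_of(camera, thing): "position" ([column, row] in pixels: a listed point, or the origin of a listed thing).
The state is a dict: "time_s": time; "joint_positions": joint angles; "joint_velocities": joint speeds; "joint_torque": joint torques, N m; "tool_pos": TCP position; "orientation": TCP orientation; "contact_force": force on the tool from outside, world axes, zero at the start; "ft_torque": the same for the moment, N m; "grip_width": finger opening in m; "grasp_force": force on a finger pad.
Only numpy, scipy, OpenCV 4.12 (cv2) and the standard library are available. Lean on these libraries where they do the work, as an engineer would, in place of code of your own. Each camera call takes 0.05 s, during which the arm holds its last target. There are 200 camera calls.

TASK

Line the four capacitor cans up on the test rail in order of height (not of width), one standing upright in the middle of each cork pad: the tallest on the pad next to the terminal block with the two brass posts, then each shorter one in turn, down to the shortest at the far end. Leave the pliers where they lie.

Things in the scene. Friction and masses are not known exactly. Their poses are not given: they have to be found in the camera images.
- can_a_mid (a point): Loose capacitor can, shortest of four: upright black cylinder 45 mm in diameter and 40 mm high, flat bottom, with an aluminium top and two 2 mm high brass screw heads on it. This point is on its axis, half-way up (20 mm above its underside); z along its axis. Starts upright on the bench (surface at z = 0), 50 to 270 g.
- can_b_mid (a point): Loose capacitor can, second shortest of four: upright black cylinder 35 mm in diameter and 55 mm high, flat bottom, with an aluminium top and two 2 mm high brass screw heads on it. This point is on its axis, half-way up (27.5 mm above its underside); z along its axis. Starts upright on the bench (surface at z = 0), 50 to 270 g.
- can_c_mid (a point): Loose capacitor can, second tallest of four: upright black cylinder 50 mm in diameter and 70 mm high, flat bottom, with an aluminium top and two 2 mm high brass screw heads on it. This point is on its axis, half-way up (35 mm above its underside); z along its axis. Starts upright on the bench (surface at z = 0), 50 to 270 g.
- can_d_mid (a point): Loose capacitor can, tallest of four: upright black cylinder 40 mm in diameter and 85 mm high, flat bottom, with an aluminium top and two 2 mm high brass screw heads on it. This point is on its axis, half-way up (42.5 mm above its underside); z along its axis. Starts upright on the bench (surface at z = 0), 50 to 270 g.
- pad_1: One of four identical round cork pads, 58 mm in diameter and 3 mm thick, fixed in a straight row at 80 mm spacing on a grey rail (440 x 70 x 12 mm, fixed to the bench, in a new place and direction each time). Origin at the centre of the pad's underside (12 mm above the bench; the pad's top is 15 mm above the bench). The pads' numbers are shuffled and say nothing of their order along the row; x lies across the row, y along it.
- pad_2: One of four identical round cork pads, 58 mm in diameter and 3 mm thick, fixed in a straight row at 80 mm spacing on a grey rail (440 x 70 x 12 mm, fixed to the bench, in a new place and direction each time). Origin at the centre of the pad's underside (12 mm above the bench; the pad's top is 15 mm above the bench). The pads' numbers are shuffled and say nothing of their order along the row; x lies across the row, y along it.
- pad_3: One of four identical round cork pads, 58 mm in diameter and 3 mm thick, fixed in a straight row at 80 mm spacing on a grey rail (440 x 70 x 12 mm, fixed to the bench, in a new place and direction each time). Origin at the centre of the pad's underside (12 mm above the bench; the pad's top is 15 mm above the bench). The pads' numbers are shuffled and say nothing of their order along the row; x lies across the row, y along it.
- pad_4: One of four identical round cork pads, 58 mm in diameter and 3 mm thick, fixed in a straight row at 80 mm spacing on a grey rail (440 x 70 x 12 mm, fixed to the bench, in a new place and direction each time). Origin at the centre of the pad's underside (12 mm above the bench; the pad's top is 15 mm above the bench). The pads' numbers are shuffled and say nothing of their order along the row; x lies across the row, y along it.
- terminal_block: Black terminal block with two brass binding posts, 56 mm across the rail x 34 mm along it, 42 mm high with the posts, fixed on the rail in line with the pads at one end of the row (either end), its centre 70 mm from the centre of the nearest pad. Origin at the centre of its underside, 12 mm above the bench. At the rail's other end stands a plain thin steel end stop 22 mm high instead, 70 mm beyond the last pad.
- pliers_mid (a point): Loose pliers with blue handles lying flat on the bench, not part of the job; about 160 mm long along their x, 50 mm wide, 12 mm high. This point is near their middle, 6 mm above the bench.
There are look-alikes about, which are no part of the job. Leave any blue look-alike of the part that bears can_c_mid alone.

How it is judged:
By the outcome, as a careful person would: the job done as asked, in the order asked, and still so for the second after the job is handed in, with the robot touching nothing.
It also fails if it takes over 104 s, if anything falls off the work surface, if the arm or the gripper's body presses on something with over 40 N, if the wrist force passes 120 N, or if a joint passes its speed limit or range.

## Working session

There is one attempt and no reset: what is moved stays moved. The work goes in short steps, Python scripts to look and compute and a tool call to move; the robot and the scene stay as the last step left them, time stands still between calls to the robot, and variables do not carry over. Pictures are saved under pics/ and viewed, at most 14 in all, crops included, and the job is handed in when it is done.

Besides the shell and the picture viewer there is one more tool, called after "Emit:" as name(argument=value, ...), one argument or row to a line, values as JSON. move_arm: Moves the arm, as the interface text tells. Scaled input: -1 to 1 covers 12 cm each way for a shift and 6 degrees each way for a turn. Its arguments: {"type":"object","properties":{"hand":{"type":"array"},"xyz":{"type":"array"},"twist":{"type":"array"},"newtons":{"type":"number"}},"required":["hand","xyz","twist"]}

```bash
mkdir -p pics; ls
python3 - <<'E'
from plant import read_state, optics
import cv2,numpy as np
s=read_state();print(s)
for n in("scene","top"):
    c=optics.read_camera(n);cv2.imwrite(f"pics/{n}0.png",c["img"][:,:,::-1])
    print(n,c["vfov"],c["cx"],c["cy"],c["rvec"],c["tvec"])
E
```

```text
pics
{'time_s': 0.0, 'joint_positions': array([-1.33659162e+00,  4.91570221e-01,  1.55945216e+00, -1.40821377e-05,
        1.09169621e+00, -1.05617903e-01]), 'joint_velocities': array([-0.00124027, -0.00207778, -0.00039779, -0.00051517,  0.00056538,
       -0.00089536]), 'joint_torque': array([-1.69055533e-03, -6.18448949e+01, -2.61586189e+01, -2.06025093e-04,
        4.06635983e-03, -4.82849055e-05]), 'tool_pos': array([ 0.20832747, -0.58922433,  0.40412007]), 'orientation': array([ 9.85599063e-01,  1.69098109e-01, -4.24037338e-05, -5.61402818e-04]), 'contact_force': array([-0.67261729, -0.07229602,  0.49482639]), 'ft_torque': array([ 0.01410247, -0.03704222,  0.01296621]), 'grasp_force': 0.0, 'grip_width': 0.08519247004310615}
scene 50.66863715752284 313.8043859893165 234.8809540264494 [ 1.09690783  2.47391865 -0.93330111] [ 0.31589654 -0.24910477  1.30799942]
top 52.411638451001906 310.9347184197325 244.1954868927695 [ 2.20688133 -2.18713443  0.03947597] [0.02373278 0.49136151 0.95398653]
```

View pics/scene0.png

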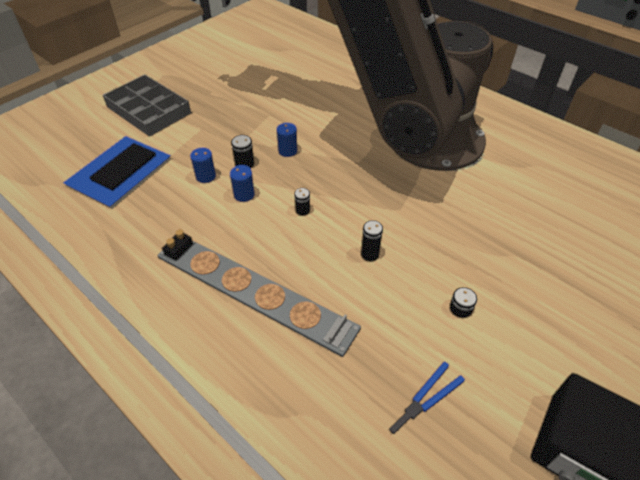

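View pics/top0.png

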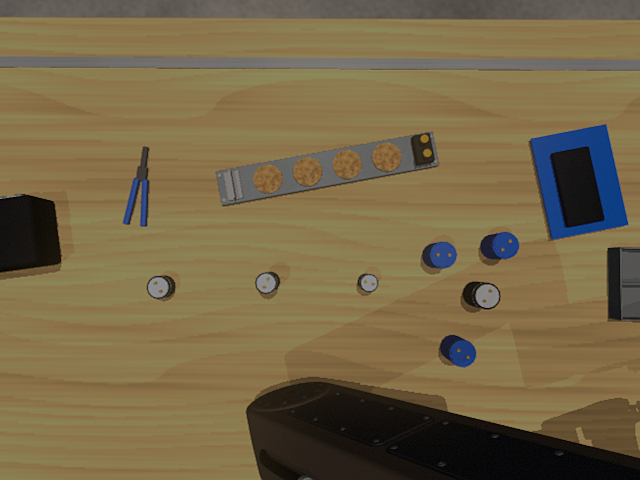

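The scene view shows three blue cans and four black ones with aluminium tops. In the top view the black tops are at (160,287), (267,283), (369,283) and (487,296). The blue look-alikes are at (440,255), (500,246) and (460,351). The terminal block is at (425,148), at the rail's right end.

```bash
cat > h.py <<'E'
import numpy as np,cv2
from plant import read_state, optics
def cam(n):
    c=optics.read_camera(n);R=cv2.Rodrigues(np.array(c["rvec"]))[0];f=240/np.tan(np.radians(c["vfov"]/2))
    c.update(R=R,f=f,o=-R.T@np.array(c["tvec"]));return c
def ray(c,u,v): return np.stack([(u-c["cx"])/c["f"],(v-c["cy"])/c["f"],np.ones_like(u,dtype=float)],-1)@c["R"]
def onplane(c,uv,z):
    r=ray(c,np.array(uv[0],float),np.array(uv[1],float));return c["o"]+r*(z-c["o"][2])/r[2]
def cloud(c):
    v,u=np.mgrid[:480,:640];return c["o"]+ray(c,u,v)*c["range_z"][...,None]
H=dict(a=.040,b=.055,c=.070,d=.085)
def can_top(c,P,uv,h,rad=18):
    v,u=np.mgrid[:480,:640]
    m=(np.hypot(u-uv[0],v-uv[1])<rad)&(abs(P[...,2]-h)<.007)
    cnt=np.array([u[m].mean(),v[m].mean()]);p=onplane(c,cnt,h)
    return p,m.sum(),2*np.sqrt(m.sum()/np.pi)*(c["o"][2]-h)/c["f"],np.median(P[m][:,2])
E
cat > m.py <<'E'
from h import *
c=cam("top");P=cloud(c)
for n,uv in dict(a=(160,287),b=(369,283),c=(487,296),d=(267,283)).items():
    print(n,[np.round(x,4) for x in can_top(c,P,uv,H[n])], "z at top",P[uv[1],uv[0],2].round(3))
    print("  mark",[(np.round(d["position"]),round(d["confidence"],2),onplane(c,d["position"],H[n]/2).round(3)) for d in optics.mark_of("top",f"can_{n}_mid")][:5])
pads=[]
for uv in((268,179),(307,172),(347,165),(387,157)):
    v,u=np.mgrid[:480,:640];hsv=cv2.cvtColor(c["img"],cv2.COLOR_RGB2HSV)
    m=(np.hypot(u-uv[0],v-uv[1])<20)&(hsv[...,1]>70)&(P[...,2]>.007)
    pads.append(onplane(c,(u[m].mean(),v[m].mean()),.015));print("pad",pads[-1].round(4),m.sum(),2*np.sqrt(m.sum()/np.pi)*.94/c["f"],np.median(P[m][:,2]))
print("gaps",np.linalg.norm(np.diff(pads,axis=0),axis=1))
print("padmark",[onplane(c,d["position"],.012).round(3) for d in optics.mark_of("top","pad_1")])
for d in optics.mark_of("top","terminal_block")[:2]: print("tb",d["confidence"],onplane(c,d["position"],.012))
big=cv2.resize(c["img"][210:380,340:560],None,fx=3.5,fy=3.5,interpolation=cv2.INTER_CUBIC);cv2.imwrite("pics/crop1.png",big[:,:,::-1])
E
python3 m.py
```

```text
a [array([0.4052, 0.3202, 0.04  ]), np.int64(441), np.float64(0.0454), np.float64(0.0392)] z at top 0.04
  mark [(array([160., 284.]), 0.63, array([0.41 , 0.322, 0.02 ])), (array([268., 179.]), 0.54, array([0.618, 0.113, 0.02 ]))]
b [array([ 0.4176, -0.0801,  0.055 ]), np.int64(275), np.float64(0.0353), np.float64(0.0545)] z at top 0.055
  mark [(array([365., 282.]), 0.66, array([ 0.418, -0.078,  0.027]))]
c [array([ 0.3962, -0.2952,  0.07  ]), np.int64(598), np.float64(0.0512), np.float64(0.0698)] z at top 0.069
  mark [(array([484., 294.]), 0.96, array([ 0.398, -0.305,  0.035])), (array([439., 254.]), 0.76, array([ 0.473, -0.219,  0.035])), (array([494., 246.]), 0.67, array([ 0.49 , -0.323,  0.035])), (array([458., 350.]), 0.67, array([ 0.291, -0.254,  0.035]))]
d [array([0.4169, 0.1101, 0.085 ]), np.int64(377), np.float64(0.0399), np.float64(0.0845)] z at top 0.084
  mark [(array([269., 281.]), 0.91, array([0.419, 0.107, 0.042]))]
pad [0.6201 0.1155 0.015 ] 682 0.056805991225199054 0.014222888311945792
pad [0.6353 0.0371 0.015 ] 682 0.056805991225199054 0.014227238178798729
pad [ 0.6505 -0.0415  0.015 ] 683 0.056847622591157276 0.014370030844484183
pad [ 0.6656 -0.1198  0.015 ] 688 0.05705532376748878 0.014470936457502748
gaps [0.07985548 0.08012412 0.07967767]
padmark [array([0.618, 0.113, 0.012]), array([0.638, 0.03 , 0.012]), array([ 0.665, -0.116,  0.012]), array([0.409, 0.321, 0.012])]
tb 0.74 [ 0.68486778 -0.19116161  0.012     ]
```

View pics/crop1.png

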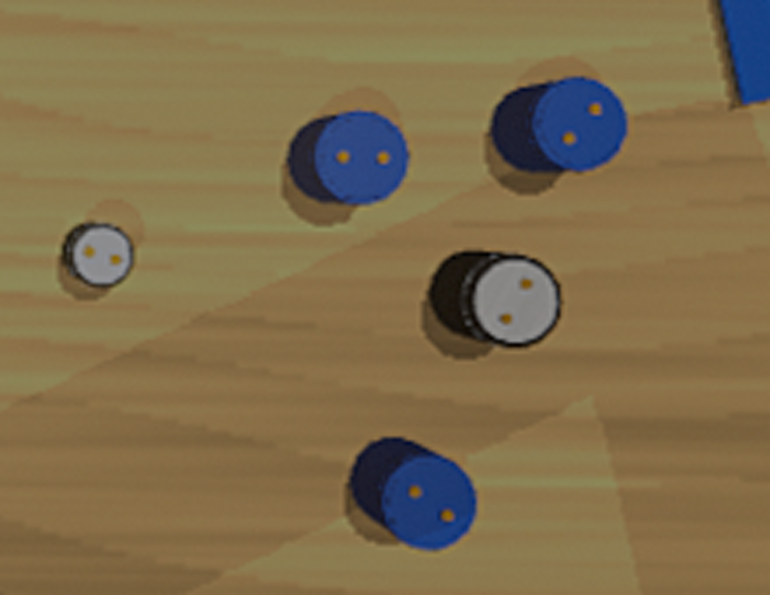

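Can c is the black can with the silver top at (487,296), 70 mm high and 50 mm wide as described. The blue ones at (440,255), (500,246) and (460,351) are look-alikes and stay put. The depth heights and diameters of all four black cans match the list. The pads are 80 mm apart, and the block sits beyond (0.666,-0.120).

```bash
cat >> h.py <<'E'
def go(x,y,z,psi=None):
    from scipy.spatial.transform import Rotation as Ro
    s=read_state();R=Ro.from_quat(s["orientation"]).as_matrix();d=R.T@(np.array([x,y,z])-s["tool_pos"])
    p=np.degrees(np.arctan2(R[1,0],R[0,0]))
    print("t",round(s["time_s"],2),"pos",s["tool_pos"].round(4),"psi",p.round(2),"tilt",R[:,2].round(4),"w",round(s["grip_width"],4),"f",round(s["grasp_force"],1))
    print("units xyz",(d/.12).round(3), "" if psi is None else f"twist units {-(psi-p)/6:.2f}")
E
python3 - <<'E'
from h import *
c=cam("top");P=cloud(c)
for uv in((440,255),(500,246),(460,351)): print(can_top(c,P,uv,.07))
go(.417,.110,.36,101)
E
```

```text
(array([ 0.47099275, -0.21509789,  0.07      ]), np.int64(582), np.float64(0.05046690233299598), np.float64(0.07000236486904299))
(array([ 0.48979059, -0.32965339,  0.07      ]), np.int64(588), np.float64(0.050726373978194635), np.float64(0.07000474831535863))
(array([ 0.29094383, -0.25029614,  0.07      ]), np.int64(602), np.float64(0.05132670699268732), np.float64(0.06970231501778612))
t 0.5 pos [ 0.2083 -0.5893  0.4047] psi 19.47 tilt [-0.  0. -1.] w 0.0853 f 0.0
units xyz [ 3.582 -4.914  0.372] twist units -13.59
```

Emit:
move_arm(
  hand=[1, 1, 1, 1, 1, 1, 1, 1, 1, 1, 1, 1, 1, 1],
  xyz=[
    [0, 0, 0],
    [0, 0, 0],
    [0, 0, 0],
    [0, 0, 0],
    [0, 0, 0],
    [0, 0, 0],
    [0, 0, 0],
    [0, 0, 0],
    [0, 0, 0],
    [0, 0, 0],
    [0, 0, 0],
    [0, 0, 0],
    [0, 0, 0],
    [0, 0, 0],
  ],
  twist=[-1, -1, -1, -1, -1, -1, -1, -1, -1, -1, -1, -1, -1, -0.6],
  newtons=40,
)

```text
time_s: 1.9
tool_pos: [0.2083, -0.5892, 0.4047]
orientation: [0.634, 0.773, -0.0, 0.0]
contact_force: [1.5, -1.4, 0.0]
grip_width: 0.0851
grasp_force: 0.0
```

```bash
python3 -c "
from h import *
go(.417,.110,.36,101)"
```

```text
t 1.9 pos [ 0.2083 -0.5892  0.4047] psi 101.3 tilt [-0.e+00 -1.e-04 -1.e+00] w 0.0851 f 0.0
units xyz [5.373 2.847 0.372] twist units 0.05
```

Emit:
move_arm(
  hand=[1, 1, 1, 1, 1, 1, 1, 1, 1, 1, 1, 1, 1, 1, 1, 1, 1, 1, 1, 1],
  xyz=[
    [0.2, 0.35, 0],
    [0.2, 0.35, 0],
    [0.2, 0.35, 0],
    [0.2, 0.35, 0],
    [0.2, 0.35, 0],
    [0.2, 0.35, 0],
    [0.2, 0.35, 0],
    [0.2, 0.4, 0],
    [0.31, 0, 0.03],
    [0.31, 0, 0.03],
    [0.31, 0, 0.03],
    [0.31, 0, 0.03],
    [0.31, 0, 0.03],
    [0.31, 0, 0.03],
    [0.31, 0, 0.03],
    [0.31, 0, 0.03],
    [0.31, 0, 0.03],
    [0.31, 0, 0.03],
    [0.31, 0, 0.03],
    [0.31, 0, 0.03],
  ],
  twist=[0, 0, 0, 0, 0, 0, 0, 0, 0, 0, 0, 0, 0, 0, 0, 0, 0, 0, 0, 0],
)

```text
time_s: 3.9
tool_pos: [0.418, 0.1021, 0.3616]
orientation: [0.636, 0.772, 0.0, 0.0]
contact_force: [0.4, 0.7, -0.1]
grip_width: 0.0855
grasp_force: 0.0
```

```bash
python3 -c "
from h import *
go(.417,.110,.205,101)"
```

```text
t 3.9 pos [0.418  0.1021 0.3616] psi 101.06 tilt [ 7.e-04 -0.e+00 -1.e+00] w 0.0855 f 0.0
units xyz [0.067 0.004 1.305] twist units 0.01
```

Emit:
move_arm(
  hand=[1, 1, 1, 1, 1, 1, 1, -1, -1, -1, -1, -1, -1, -1],
  xyz=[
    [0.06, 0, 0.2],
    [0, 0, 0.25],
    [0, 0, 0.25],
    [0, 0, 0.25],
    [0, 0, 0.2],
    [0, 0, 0.15],
    [0, 0, 0],
    [0, 0, 0],
    [0, 0, 0],
    [0, 0, 0],
    [0, 0, 0],
    [0, 0, 0],
    [0, 0, 0],
    [0, 0, 0],
  ],
  twist=[0, 0, 0, 0, 0, 0, 0, 0, 0, 0, 0, 0, 0, 0],
)

```text
time_s: 5.3
tool_pos: [0.4172, 0.1078, 0.2065]
orientation: [0.636, 0.772, 0.001, 0.001]
contact_force: [-1.4, 0.0, 9.0]
grip_width: 0.0392
grasp_force: 39.2
```

```bash
python3 -c "
from h import *
go(.6656,-.1198,.305,101)"
```

```text
t 5.3 pos [0.4172 0.1078 0.2065] psi 101.07 tilt [ 1.9e-03  1.0e-04 -1.0e+00] w 0.0392 f 39.2
units xyz [-2.259  1.669 -0.817] twist units 0.01
```

Emit:
move_arm(
  hand=[-1, -1, -1, -1, -1, -1, -1, -1, -1, -1, -1, -1, -1, -1],
  xyz=[
    [0, 0, -0.15],
    [0, 0, -0.25],
    [0, 0, -0.25],
    [0, 0, -0.15],
    [-0.15, 0.1, 0],
    [-0.28, 0.2, 0],
    [-0.28, 0.2, 0],
    [-0.28, 0.2, 0],
    [-0.28, 0.2, 0],
    [-0.28, 0.2, 0],
    [-0.28, 0.2, 0],
    [-0.28, 0.2, 0],
    [-0.17, 0.17, 0],
    [0, 0, 0],
  ],
  twist=[0, 0, 0, 0, 0, 0, 0, 0, 0, 0, 0, 0, 0, 0],
)

```text
time_s: 6.7
tool_pos: [0.668, -0.1245, 0.3015]
orientation: [0.636, 0.771, 0.0, 0.001]
contact_force: [-1.1, -0.3, -1.1]
grip_width: 0.0392
grasp_force: 40.9
```

```bash
python3 -c "
from h import *
go(.6661,-.1221,.2215,101)
c=cam('top');P=cloud(c);cv2.imwrite('pics/t1.png',c['img'][:,:,::-1])"
```

```text
t 6.7 pos [ 0.668  -0.1245  0.3015] psi 100.96 tilt [ 1.8e-03 -8.0e-04 -1.0e+00] w 0.0392 f 40.9
units xyz [ 0.024 -0.012  0.667] twist units -0.01
```

View pics/t1.png

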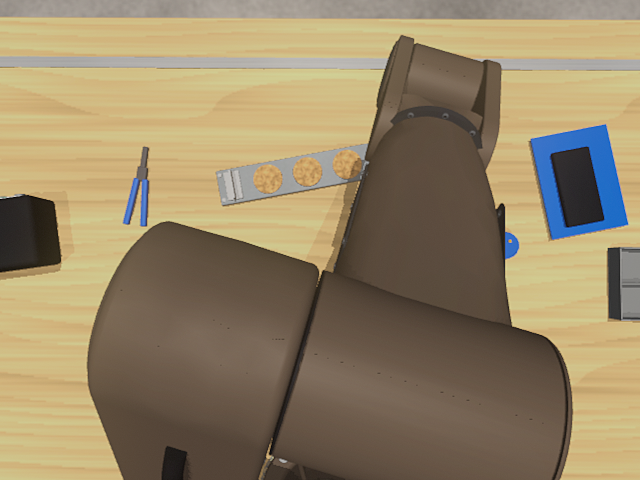

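The arm hides the can from the top camera; the other pads and the pliers at (140,190) are undisturbed. Lowering to just above the pad.

Emit:
move_arm(
  hand=[-1, -1, -1, -1],
  xyz=[
    [0.02, -0.01, 0.2],
    [0, 0, 0.25],
    [0, 0, 0.15],
    [0, 0, 0],
  ],
  twist=[0, 0, 0, 0],
)

```text
time_s: 7.15
tool_pos: [0.6635, -0.1193, 0.2275]
orientation: [0.635, 0.772, -0.001, -0.002]
contact_force: [-0.2, -0.9, -1.4]
grip_width: 0.0391
grasp_force: 40.9
```

```bash
python3 -c "
from h import *
c=cam('scene');cv2.imwrite('pics/s1.png',cv2.resize(c['img'][170:370,100:370],None,fx=2.9,fy=2.9)[:,:,::-1])
go(.6661,-.1221,.2215,101)"
```

```text
t 7.2 pos [ 0.6641 -0.1195  0.2292] psi 101.1 tilt [-2.1e-03  5.0e-04 -1.0e+00] w 0.039 f 40.9
units xyz [-0.025  0.012  0.064] twist units 0.02
```

View pics/s1.png

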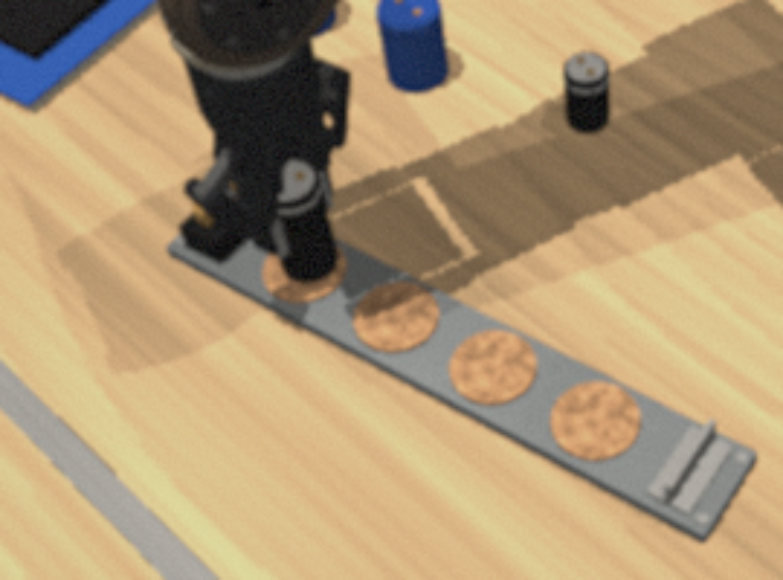

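The can hangs just above the pad next to the block, but the arm is still swinging slightly. I'll let it settle.

Emit:
move_arm(
  hand=[-1, -1, -1, -1, -1, -1],
  xyz=[
    [-0.02, 0.01, 0],
    [0, 0, 0],
    [0, 0, 0],
    [0, 0, 0],
    [0, 0, 0],
    [0, 0, 0],
  ],
  twist=[0, 0, 0, 0, 0, 0],
)

```text
time_s: 7.8
tool_pos: [0.6663, -0.1223, 0.2296]
orientation: [0.636, 0.772, -0.0, 0.0]
contact_force: [-0.5, 0.3, -1.7]
grip_width: 0.039
grasp_force: 40.9
```

```bash
python3 -c "
from h import *
go(.6661,-.1221,.2215,101)"
```

```text
t 7.8 pos [ 0.6663 -0.1223  0.2296] psi 101.07 tilt [ 1.e-04 -1.e-04 -1.e+00] w 0.039 f 40.9
units xyz [ 0.002 -0.001  0.067] twist units 0.01
```

Emit:
move_arm(
  hand=[-1, -1, -1, -1, 0.6, 0.6, 0.6, 0.6, 0.6, 0.6, 0.6, 0.6, 0.6],
  xyz=[
    [0, 0, 0.03],
    [0, 0, 0.03],
    [0, 0, 0.01],
    [0, 0, 0],
    [0, 0, 0],
    [0, 0, 0],
    [0, 0, 0],
    [0, 0, 0],
    [0, 0, -0.15],
    [0, 0, -0.25],
    [0, 0, -0.3],
    [0, 0, -0.3],
    [0, 0, -0.2],
  ],
  twist=[0, 0, 0, 0, 0, 0, 0, 0, 0, 0, 0, 0, 0],
)

```text
time_s: 9.1
tool_pos: [0.6663, -0.1223, 0.3678]
orientation: [0.636, 0.772, 0.0, 0.001]
contact_force: [0.4, -0.6, 0.2]
grip_width: 0.0685
grasp_force: 0.0
```

```bash
python3 -c "
from h import *
go(.3962,-.2952,.345,101)"
```

```text
t 9.1 pos [ 0.6663 -0.1223  0.3678] psi 101.07 tilt [ 2.4e-03 -8.0e-04 -1.0e+00] w 0.0685 f 0.0
units xyz [-0.982 -2.486  0.186] twist units 0.01
```

Emit:
move_arm(
  hand=[1, 1, 1, 1, 1, 1, 1, 1, 1, 1, 1, 1],
  xyz=[
    [-0.06, -0.15, 0],
    [-0.12, -0.3, 0],
    [-0.12, -0.3, 0.02],
    [-0.12, -0.3, 0.02],
    [-0.12, -0.3, 0.02],
    [-0.12, -0.3, 0.02],
    [-0.12, -0.3, 0.02],
    [-0.12, -0.3, 0.02],
    [-0.08, -0.18, 0.02],
    [0, 0, 0],
    [0, 0, 0],
    [0, 0, 0],
  ],
  twist=[0, 0, 0, 0, 0, 0, 0, 0, 0, 0, 0, 0],
)

```text
time_s: 10.3
tool_pos: [0.4033, -0.2934, 0.3484]
orientation: [0.635, 0.772, 0.0, 0.0]
contact_force: [0.0, -0.5, -0.6]
grip_width: 0.0854
grasp_force: 0.0
```

```bash
python3 -c "
from h import *
go(.3962,-.2952,.195,101)"
```

```text
t 10.3 pos [ 0.4033 -0.2934  0.3484] psi 101.1 tilt [ 4.e-04 -3.e-04 -1.e+00] w 0.0854 f 0.0
units xyz [-0.003 -0.061  1.278] twist units 0.02
```

Emit:
move_arm(
  hand=[1, 1, 1, 1, 1, 1, 1, -1, -1, -1, -1, -1, -1],
  xyz=[
    [0, -0.06, 0.18],
    [0, 0, 0.25],
    [0, 0, 0.25],
    [0, 0, 0.25],
    [0, 0, 0.2],
    [0, 0, 0.15],
    [0, 0, 0],
    [0, 0, 0],
    [0, 0, 0],
    [0, 0, 0],
    [0, 0, 0],
    [0, 0, 0],
    [0, 0, 0],
  ],
  twist=[0, 0, 0, 0, 0, 0, 0, 0, 0, 0, 0, 0, 0],
)

```text
time_s: 11.6
tool_pos: [0.3959, -0.2951, 0.1959]
orientation: [0.636, 0.772, -0.0, 0.001]
contact_force: [1.3, 1.9, 6.9]
grip_width: 0.0492
grasp_force: 41.1
```

```bash
python3 -c "
from h import *
go(.6505,-.0415,.195,101)"
```

```text
t 11.6 pos [ 0.3959 -0.2951  0.1959] psi 101.08 tilt [ 0.0016 -0.0014 -1.    ] w 0.0492 f 41.1
units xyz [1.666 2.488 0.008] twist units 0.01
```

Emit:
move_arm(
  hand=[-1, -1, -1, -1, -1, -1, -1, -1, -1, -1, -1, -1, -1, -1, -1, -1, -1],
  xyz=[
    [0, 0, -0.15],
    [0, 0, -0.25],
    [0, 0, -0.3],
    [0, 0, -0.25],
    [0, 0, -0.15],
    [0.1, 0.15, 0],
    [0.19, 0.28, 0],
    [0.19, 0.28, 0],
    [0.19, 0.28, 0],
    [0.19, 0.28, 0],
    [0.19, 0.28, 0],
    [0.19, 0.28, 0],
    [0.19, 0.28, 0],
    [0.19, 0.28, 0],
    [0.046, 0.098, 0],
    [0, 0, 0],
    [0, 0, 0],
  ],
  twist=[0, 0, 0, 0, 0, 0, 0, 0, 0, 0, 0, 0, 0, 0, 0, 0, 0],
)

```text
time_s: 13.3
tool_pos: [0.6496, -0.042, 0.3267]
orientation: [0.636, 0.772, -0.0, -0.0]
contact_force: [-0.1, 0.1, -1.5]
grip_width: 0.0496
grasp_force: 42.4
```

Emit:
move_arm(
  hand=[-1, -1, -1, -1, -1, -1, -1, -1, -1],
  xyz=[
    [0, 0, 0.15],
    [0, 0, 0.25],
    [0, 0, 0.25],
    [0, 0, 0.18],
    [0, 0, 0.1],
    [0, 0, 0],
    [0, 0, 0],
    [0, 0, 0],
    [0, 0, 0],
  ],
  twist=[0, 0, 0, 0, 0, 0, 0, 0, 0],
)

```text
time_s: 14.2
tool_pos: [0.6504, -0.0416, 0.2163]
orientation: [0.636, 0.772, 0.0, 0.001]
contact_force: [0.3, -0.0, -2.2]
grip_width: 0.0491
grasp_force: 42.4
```

```bash
python3 -c "
from h import *
go(.6505,-.0415,.2109,101)"
```

```text
t 14.2 pos [ 0.6504 -0.0416  0.2163] psi 101.07 tilt [ 1.8e-03 -4.0e-04 -1.0e+00] w 0.0491 f 42.4
units xyz [0.001 0.001 0.045] twist units 0.01
```

Emit:
move_arm(
  hand=[-1, -1, -1, 0.9, 0.9, 0.9, 0.9, 0.9, 0.9, 0.9, 0.9, 0.9],
  xyz=[
    [0, 0, 0.03],
    [0, 0, 0.02],
    [0, 0, 0],
    [0, 0, 0],
    [0, 0, 0],
    [0, 0, 0],
    [0, 0, 0],
    [0, 0, -0.15],
    [0, 0, -0.25],
    [0, 0, -0.3],
    [0, 0, -0.3],
    [0, 0, -0.2],
  ],
  twist=[0, 0, 0, 0, 0, 0, 0, 0, 0, 0, 0, 0],
)

```text
time_s: 15.4
tool_pos: [0.6503, -0.0415, 0.3556]
orientation: [0.636, 0.772, 0.001, 0.001]
contact_force: [0.0, 0.6, -0.2]
grip_width: 0.0811
grasp_force: 0.0
```

```bash
python3 -c "
from h import *
go(.4176,-.0801,.337,101)"
```

```text
t 15.4 pos [ 0.6503 -0.0415  0.3556] psi 101.07 tilt [ 2.3e-03 -4.0e-04 -1.0e+00] w 0.0811 f 0.0
units xyz [ 0.057 -1.965  0.151] twist units 0.01
```

Emit:
move_arm(
  hand=[1, 1, 1, 1, 1, 1, 1, 1, 1, 1, 1],
  xyz=[
    [0, -0.15, 0],
    [0.01, -0.3, 0.02],
    [0.01, -0.3, 0.02],
    [0.01, -0.3, 0.02],
    [0.01, -0.3, 0.02],
    [0.01, -0.3, 0.02],
    [0.007, -0.2, 0.02],
    [0, -0.115, 0.02],
    [0, 0, 0],
    [0, 0, 0],
    [0, 0, 0],
  ],
  twist=[0, 0, 0, 0, 0, 0, 0, 0, 0, 0, 0],
)

```text
time_s: 16.5
tool_pos: [0.4184, -0.0801, 0.3364]
orientation: [0.636, 0.772, 0.0, 0.0]
contact_force: [0.8, -0.1, -0.2]
grip_width: 0.0857
grasp_force: 0.0
```

```bash
python3 -c "
from h import *
go(.4176,-.0801,.187,101)"
```

```text
t 16.5 pos [ 0.4184 -0.0801  0.3364] psi 101.08 tilt [ 7.e-04 -3.e-04 -1.e+00] w 0.0857 f 0.0
units xyz [ 0.002 -0.007  1.245] twist units 0.01
```

Emit:
move_arm(
  hand=[1, 1, 1, 1, 1, 1, 1, -1, -1, -1, -1, -1, -1, -1, -1],
  xyz=[
    [0, 0, 0.15],
    [0, 0, 0.25],
    [0, 0, 0.25],
    [0, 0, 0.25],
    [0, 0, 0.2],
    [0, 0, 0.145],
    [0, 0, 0],
    [0, 0, 0],
    [0, 0, 0],
    [0, 0, 0],
    [0, 0, 0],
    [0, 0, 0],
    [0, 0, 0],
    [0, 0, 0],
    [0, 0, 0],
  ],
  twist=[0, 0, 0, 0, 0, 0, 0, 0, 0, 0, 0, 0, 0, 0, 0],
)

```text
time_s: 18.0
tool_pos: [0.4177, -0.0801, 0.1878]
orientation: [0.636, 0.772, 0.0, 0.001]
contact_force: [-0.6, 0.7, 7.7]
grip_width: 0.034
grasp_force: 39.0
```

```bash
python3 -c "
from h import *
go(.6353,.0371,.187,101)"
```

```text
t 18.0 pos [ 0.4177 -0.0801  0.1878] psi 101.07 tilt [ 1.8e-03 -7.0e-04 -1.0e+00] w 0.034 f 39.0
units xyz [0.61  1.967 0.009] twist units 0.01
```

Emit:
move_arm(
  hand=[-1, -1, -1, -1, -1, -1, -1, -1, -1, -1, -1, -1, -1, -1, -1],
  xyz=[
    [0, 0, -0.15],
    [0, 0, -0.3],
    [0, 0, -0.3],
    [0, 0, -0.15],
    [0.05, 0.15, 0],
    [0.09, 0.28, 0],
    [0.09, 0.28, 0],
    [0.09, 0.28, 0],
    [0.09, 0.28, 0],
    [0.09, 0.28, 0],
    [0.06, 0.2, 0],
    [0.05, 0.147, 0],
    [0, 0.07, 0],
    [0, 0, 0],
    [0, 0, 0],
  ],
  twist=[0, 0, 0, 0, 0, 0, 0, 0, 0, 0, 0, 0, 0, 0, 0],
)

```text
time_s: 19.5
tool_pos: [0.6345, 0.0366, 0.2949]
orientation: [0.636, 0.772, -0.0, -0.0]
contact_force: [-0.5, -0.4, -0.9]
grip_width: 0.0341
grasp_force: 40.1
```

Emit:
move_arm(
  hand=[-1, -1, -1, -1, -1, -1, -1, -1],
  xyz=[
    [0, 0, 0.15],
    [0, 0, 0.25],
    [0, 0, 0.22],
    [0, 0, 0.11],
    [0, 0, 0],
    [0, 0, 0],
    [0, 0, 0],
    [0, 0, 0],
  ],
  twist=[0, 0, 0, 0, 0, 0, 0, 0],
)

```text
time_s: 20.3
tool_pos: [0.6353, 0.037, 0.2085]
orientation: [0.636, 0.772, 0.001, 0.001]
contact_force: [0.9, -1.0, -1.3]
grip_width: 0.0343
grasp_force: 40.1
```

```bash
python3 -c "
from h import *
go(.6353,.0371,.2028,101)"
```

```text
t 20.3 pos [0.6353 0.037  0.2085] psi 101.07 tilt [ 1.8e-03 -2.0e-04 -1.0e+00] w 0.0343 f 40.1
units xyz [0.001 0.    0.048] twist units 0.01
```

Emit:
move_arm(
  hand=[-1, -1, -1, 0.6, 0.6, 0.6, 0.6, 0.6, 0.6, 0.6, 0.6, 0.6],
  xyz=[
    [0, 0, 0.03],
    [0, 0, 0.025],
    [0, 0, 0],
    [0, 0, 0],
    [0, 0, 0],
    [0, 0, 0],
    [0, 0, 0],
    [0, 0, -0.15],
    [0, 0, -0.25],
    [0, 0, -0.3],
    [0, 0, -0.3],
    [0, 0, -0.2],
  ],
  twist=[0, 0, 0, 0, 0, 0, 0, 0, 0, 0, 0, 0],
)

```text
time_s: 21.5
tool_pos: [0.6352, 0.0371, 0.3471]
orientation: [0.636, 0.772, 0.001, 0.001]
contact_force: [0.7, -0.6, 0.6]
grip_width: 0.0682
grasp_force: 0.0
```

```bash
python3 -c "
from h import *
go(.4052,.3202,.331,101)"
```

```text
t 21.5 pos [0.6352 0.0371 0.3471] psi 101.07 tilt [ 2.1e-03 -2.0e-04 -1.0e+00] w 0.0682 f 0.0
units xyz [ 2.684 -1.428  0.13 ] twist units 0.01
```

Emit:
move_arm(
  hand=[1, 1, 1, 1, 1, 1, 1, 1, 1, 1, 1, 1, 1, 1],
  xyz=[
    [0.15, -0.08, 0],
    [0.28, -0.15, 0.02],
    [0.28, -0.15, 0.02],
    [0.28, -0.15, 0.02],
    [0.28, -0.15, 0.02],
    [0.28, -0.15, 0.02],
    [0.28, -0.15, 0.02],
    [0.28, -0.15, 0.01],
    [0.28, -0.15, 0],
    [0.2, -0.1, 0],
    [0.094, -0.048, 0],
    [0, 0, 0],
    [0, 0, 0],
    [0, 0, 0],
  ],
  twist=[0, 0, 0, 0, 0, 0, 0, 0, 0, 0, 0, 0, 0, 0],
)

```text
time_s: 22.9
tool_pos: [0.4059, 0.3195, 0.329]
orientation: [0.636, 0.772, -0.0, 0.0]
contact_force: [-0.1, -0.2, 0.6]
grip_width: 0.0852
grasp_force: 0.0
```

```bash
python3 -c "
from h import *
go(.4052,.3202,.179,101)"
```

```text
t 22.9 pos [0.4059 0.3195 0.329 ] psi 101.0 tilt [ 1.e-04 -2.e-04 -1.e+00] w 0.0852 f 0.0
units xyz [ 0.007 -0.005  1.25 ] twist units -0.00
```

Emit:
move_arm(
  hand=[1, 1, 1, 1, 1, 1, 1, -1, -1, -1, -1, -1, -1, -1],
  xyz=[
    [0, 0, 0.15],
    [0, 0, 0.25],
    [0, 0, 0.25],
    [0, 0, 0.25],
    [0, 0, 0.2],
    [0, 0, 0.14],
    [0, 0, 0],
    [0, 0, 0],
    [0, 0, 0],
    [0, 0, 0],
    [0, 0, 0],
    [0, 0, 0],
    [0, 0, 0],
    [0, 0, 0],
  ],
  twist=[0, 0, 0, 0, 0, 0, 0, 0, 0, 0, 0, 0, 0, 0],
)

```text
time_s: 24.3
tool_pos: [0.4053, 0.3202, 0.1814]
orientation: [0.636, 0.772, 0.001, 0.0]
contact_force: [-0.1, -2.9, 6.3]
grip_width: 0.0439
grasp_force: 40.1
```

```bash
python3 -c "
from h import *
go(.6201,.1155,.179,101)"
```

```text
t 24.3 pos [0.4053 0.3202 0.1814] psi 101.07 tilt [ 1.7e-03  8.0e-04 -1.0e+00] w 0.0439 f 40.1
units xyz [-2.018  1.429  0.022] twist units 0.01
```

Emit:
move_arm(
  hand=[-1, -1, -1, -1, -1, -1, -1, -1, -1, -1, -1, -1, -1, -1, -1, -1],
  xyz=[
    [0, 0, -0.15],
    [0, 0, -0.3],
    [0, 0, -0.3],
    [0, 0, -0.15],
    [-0.14, 0.1, 0],
    [-0.28, 0.2, 0],
    [-0.28, 0.2, 0],
    [-0.28, 0.2, 0],
    [-0.28, 0.2, 0],
    [-0.28, 0.2, 0],
    [-0.24, 0.17, 0],
    [-0.16, 0.109, 0],
    [-0.078, 0.05, 0],
    [0, 0, 0],
    [0, 0, 0],
    [0, 0, 0],
  ],
  twist=[0, 0, 0, 0, 0, 0, 0, 0, 0, 0, 0, 0, 0, 0, 0, 0],
)

```text
time_s: 25.9
tool_pos: [0.6191, 0.1165, 0.2885]
orientation: [0.635, 0.772, -0.0, -0.0]
contact_force: [-0.4, 0.3, -1.2]
grip_width: 0.0439
grasp_force: 41.0
```

Emit:
move_arm(
  hand=[-1, -1, -1, -1, -1, -1, -1, -1],
  xyz=[
    [0, -0.08, 0.15],
    [0, 0, 0.25],
    [0, 0, 0.22],
    [0, 0, 0.11],
    [0, 0, 0],
    [0, 0, 0],
    [0, 0, 0],
    [0, 0, 0],
  ],
  twist=[0, 0, 0, 0, 0, 0, 0, 0],
)

```text
time_s: 26.7
tool_pos: [0.6107, 0.1137, 0.2018]
orientation: [0.636, 0.772, 0.001, 0.001]
contact_force: [-0.3, 0.1, -1.2]
grip_width: 0.044
grasp_force: 41.0
```

```bash
python3 -c "
from h import *
go(.6201,.1155,.1964,101)"
```

```text
t 26.7 pos [0.6107 0.1137 0.2018] psi 101.07 tilt [ 0.0017  0.     -1.    ] w 0.044 f 41.0
units xyz [-0.001  0.08   0.045] twist units 0.01
```

Emit:
move_arm(
  hand=[-1, -1, -1, -1, -1, -1, -1, -1, 0.8, 0.8, 0.8, 0.8, 0.8, 0.8, 0.8, 0.8, 0.8],
  xyz=[
    [0, 0.04, 0],
    [0, 0.04, 0],
    [0, 0, 0],
    [0, 0, 0],
    [0, 0, 0],
    [0, 0, 0.03],
    [0, 0, 0.02],
    [0, 0, 0],
    [0, 0, 0],
    [0, 0, 0],
    [0, 0, 0],
    [0, 0, 0],
    [0, 0, -0.15],
    [0, 0, -0.25],
    [0, 0, -0.3],
    [0, 0, -0.3],
    [0, 0, -0.2],
  ],
  twist=[0, 0, 0, 0, 0, 0, 0, 0, 0, 0, 0, 0, 0, 0, 0, 0, 0],
)

```text
time_s: 28.4
tool_pos: [0.62, 0.1155, 0.3411]
orientation: [0.636, 0.772, 0.001, 0.001]
contact_force: [0.5, -0.6, 0.2]
grip_width: 0.0767
grasp_force: 0.0
```

Emit:
move_arm(
  hand=[1, 1, 1, 1, 1, 1, 1, 1, 1, 1, 1, 1, 1],
  xyz=[
    [0.15, 0, 0],
    [0.3, 0, 0],
    [0.35, 0, 0],
    [0.35, -0.1, 0],
    [0.35, -0.2, 0],
    [0.35, -0.2, 0],
    [0.35, -0.2, 0],
    [0.35, -0.2, 0],
    [0.35, -0.2, 0],
    [0.3, -0.2, 0],
    [0.2, -0.1, 0],
    [0, 0, 0],
    [0, 0, 0],
  ],
  twist=[0, 0, 0, 0, 0, 0, 0, 0, 0, 0, 0, 0, 0],
)

```text
time_s: 29.7
tool_pos: [0.376, 0.4841, 0.3377]
orientation: [0.635, 0.773, -0.001, 0.0]
contact_force: [0.4, -0.8, -0.8]
grip_width: 0.0853
grasp_force: 0.0
```

Run:
```python
from h import *
c=cam("top");P=cloud(c);cv2.imwrite("pics/t2.png",c["img"][:,:,::-1])
pads=dict(d=(.6656,-.1198),c=(.6505,-.0415),b=(.6353,.0371),a=(.6201,.1155))
for n,p in pads.items():
    h=H[n]+.015;q=c["R"]@(np.array([*p,h])-c["o"]);uv=c["f"]*q[:2]/q[2]+[c["cx"],c["cy"]]
    try:
        r=can_top(c,P,uv,h);print(n,uv.round(),"err mm",((r[0][:2]-p)*1000).round(1),"dia",r[2].round(4),"z",r[3].round(4))
    except Exception as e: print(n,e)
go(0,0,0)
s=cam("scene");cv2.imwrite("pics/s2.png",s["img"][:,:,::-1])
```

```text
d [393. 146.] err mm [-1.3  1.2] dia 0.0401 z 0.0999
c [349. 156.] err mm [-1.1 -0.9] dia 0.0496 z 0.0847
b [307. 166.] err mm [-0.8 -0.2] dia 0.0348 z 0.0696
a [265. 175.] err mm [-1.5  0.9] dia 0.0446 z 0.0547
t 29.75 pos [0.3767 0.4835 0.3379] psi 101.09 tilt [-7.e-04 -1.e-03 -1.e+00] w 0.0853 f 0.0
units xyz [-3.348 -3.853  2.822]
```

View pics/s2.png

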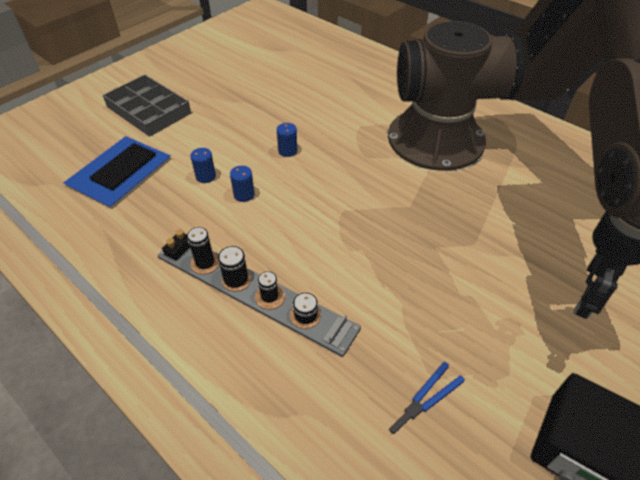

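View pics/t2.png

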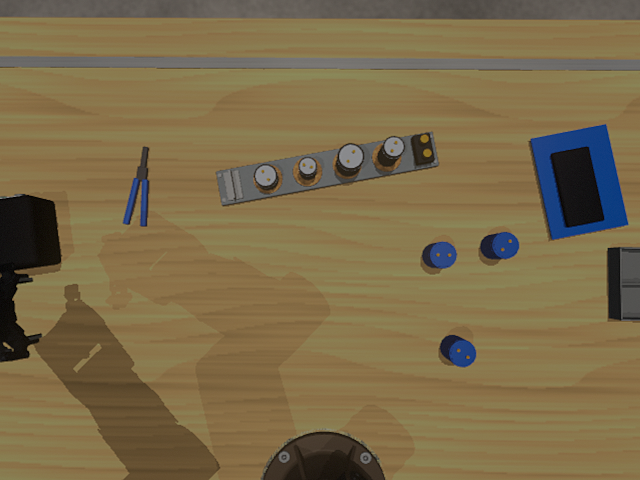

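All four cans stand upright on the pads, tallest to shortest from the block at (425,148): d (393,147), c (350,157), b (307,167) and a (265,177). Each is within 2 mm of its pad's centre. The pliers and the blue cans haven't moved.

```bash
python3 -c "
from plant import sign_off
print(sign_off())"
```

```text
the job is handed in; nothing more can be done
None
```

The job is handed in: the four cans stand upright in height order, tallest next to the terminal block, each within 2 mm of its pad's centre, in about 30 s; the pliers and blue cans were not touched.

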